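Torque the filter holder's nut behind its push-to-open guard

TASK

The clear guard over the filter holder has no handle: press its front door at the blue spot so that the catch pops it ajar, then swing it open to at least about square with the guard's front. Reach in under the guard's top rail and pull the click wrench on the front tie-rod nut towards you until the nut is home and the wrench breaks over; stop at once, before it reaches the far end of its break-over play. Let it spring back, let go, and leave the nut tight, the door open and the things on the bench beside the guard where they stand.

Things in the scene. Friction and masses are not known exactly. Their poses are not given: they have to be found in the camera images.
- guard: Fixed splash guard: aluminium frame of 15 mm bars, clear roof and side panes, open back, 300 mm wide and deep, 350 mm high, on a 10 mm tray. Origin: centre of its underside; x from its front (door side, x = -150 mm) to its back, y to its left seen from the robot, z up. Holder in its left half; right of y = 47 mm only the wrench's handle stands above the tray.
- header_edge (a point): Middle of the lower front edge of the guard's top front rail (z 335 to 350 mm, front face = the guard's front). Rail and clear roof overhang the wrench's grip by 15 to 55 mm at first: a tool pointing straight down cannot reach it; one leaning back towards the robot by 25 to 40 degrees can, below the rail, through the doorway (270 mm clear between posts).
- holder_top (a point): Middle of the top face of the steel filter cassette holder in the guard, 240 x 85 mm (long side along the guard's x), its top 104 mm above the bench, with an upright tie rod 20 mm from each end. The rear nut is tight already; two small gauges behind the middle reach 170 mm above the bench.
- door (a joint): Opening angle of the front door, rad: 0 shut and latched, 1.57 square to the front, 1.9 fully open. Pressed in about 3 mm at the blue spot (some 3 N; hard stop at 5 mm) its catch trips; as the finger draws back a spring pushes it ajar to about 0.35 rad within 1 s. Then it swings freely (0.06 N m of friction) and stays where it is left. It does not latch again.
- door_hinge (a point): Point on the door's upright hinge axis, at its left edge (+y side), at the push spot's height. The right edge swings out towards the robot. Door: clear pane in an aluminium frame, 290 mm wide, 330 mm high, 8 mm thick, 0.8 kg, edges 14 and 344 mm above the bench, no handle; shut, it stands 7 mm in front of the guard's frame.
- door_push (a point): Centre of the blue push spot (32 mm across) on the door's outer face, 265 mm from the hinge axis and 45 mm below the door's upper edge; moves with the door.
- door_edge (a point): Point on the door's free edge at the push spot's height, mid-thickness, 290 mm from the hinge axis; moves with the door. On the inner face near this edge a steel strike arm (6 x 4 mm), 268 mm from the hinge axis and 247 mm above the bench, juts out 26 mm.
- nut (a joint): Angle of the front tie-rod nut, wrench on it, rad; grows as it is tightened (clockwise from above: the handle, pointing to the guard's right, comes towards the robot). Starts between 0 and 0.2; home at 0.45, where it stops firmly. Until then it drags with 0.7 N m and stays where left. No ratchet: pushing the handle back harder than 4 N undoes it.
- nut_axis (a point): Point on the nut's upright axis at the height of the wrench handle's centre line (135 mm above the bench), 35 mm behind the guard's front.
- wrench (a joint): Break-over angle of the click wrench's handle against its head, rad: 0 at rest, 0.20 at the far stop. A spring pawl holds it at 0 until the pull at the grip passes about 13 N (nut home); then it clicks and the resistance falls steadily to a fifth at the far stop. Past 0.05 is a click; past 0.16 it was pulled on too far (over-tightened). Let go, it springs back to 0.
- wrench_grip (a point): Point on the centre line of the wrench's black round grip, 155 mm from the nut's axis. The wrench lies level, 200 mm long from that axis to its end; grip 24 mm in diameter, 104 to 198 mm from the axis, before it a steel tube of 19 mm and a 25 mm collar. The handle turns about the nut's axis; in break-over about a pin 30 mm from it. Free all round.
- tube_rack: Loose blue rack with red-capped tubes, 190 x 85 mm, 118 mm high; origin: centre of its underside. Leave alone (must stay within 20 mm).
- mixer: Loose blue round vortex mixer, 148 mm in diameter, 106 mm high; origin: centre of its underside. Leave alone (within 20 mm).
- tip_box: Loose pipette-tip box, yellow with a clear lid, 122 x 82 mm, 69 mm high; origin: centre of its underside. Leave alone (within 20 mm).
- bottle: Loose amber bottle with blue cap, 68 mm in diameter, 140 mm high; origin: centre of its underside. Leave alone (within 20 mm).

How it is judged:
By the outcome, as a careful person would: the job done as asked, in the order asked, and still so for the second after the job is handed in, with the robot touching nothing.
It also fails if it takes over 72 s, if anything falls off the work surface, if the arm or the gripper's body presses on something with over 40 N, if the wrist force passes 120 N, or if a joint passes its speed limit or range.

ROBOT

A 6-joint arm with a two-finger parallel gripper is mounted at the origin on the work surface. World frame = base frame: x ahead of the robot, y to its left, z up, the work surface at z = 0. Lengths are in m, angles in rad, forces in N, time in s.
With the tool pointing down it reaches from about 0.225 to 0.725 m from the base axis. Payload 3.1 kg.
Tool frame: the origin (TCP) lies on the centre line of the jaws, within the pads' length; the fingertips stand 14 mm ahead of it and the grasp point (between the pads) lies 5 mm behind it; z points along the fingers, y is the direction in which the jaws open and shut (so a half turn about z gives the same grasp; the last joint's range is limited). The gripper opens to 85 mm and grips with 20 to 120 N. Pads are 22 mm wide; open, the fingers measure 114 mm over their backs; the gripper's body (76 mm by 85 mm) begins 54 mm behind the grasp point. The pads swing forward as they close: fully open they stand 13 mm farther back than shut.
Start: joints at [-1.467, 0.048, 0.099, 1.622, 0, 1.443], TCP at [0.121, -0.511, 0.245] pointing down, gripper open.
Joint ranges: [-2.91, 2.91], [-0.99, 1.94], [-1.21, 1.42], [-2.12, 2.29], [-1.49, 1.47], [-3.14, 3.14]. Speed limits (rad/s): [2.79, 2.79, 3.14, 3.14, 3.14, 3.14].

INTERFACE

Orientations are given as a 3x3 rotation matrix whose columns are the frame's x, y, z axes.
In Python, from station import r gives the robot as it stands. The module is installed in compiled form; this text tells all that it offers.
- The arm moves only by the shell command python3 -m creep 'ROWS' [FORCE]. ROWS is JSON, a list of rows, each a list of 7 numbers: the shift along the tool's x, y, z in cm, then the turn, a rotation vector about the tool's x, y, z in rad, then the closure, from 0 (fully open) to 1 (shut). A call has exactly 10 rows; each row is the pose to reach, as a shift and turn from the pose commanded when the call began, along the tool's axes at that moment; what a row does not reach only later rows make up. A row lasts 1/10 s, in which the tool goes at most 50 mm and 8.59 degrees, less where a joint would pass 70% of its speed; a pose out of reach is approached as far as the arm can. A call with a gripper value outside its range is refused whole. The fingers move at their own pace and stop on an object; FORCE is the grip in N (left out, the last holds). Time passes only in rows, so rows that repeat a pose let the fingers close, or fill a call up. It gives the time, the measured TCP pose, the force and the opening at its end, in the units of the state.
- r.get_obs(): the state, without advancing time (a new reading comes with each control period).
- r.snapshot(name): name is "scene" or "top" or "wrist"; returns the picture (384x512x3 uint8, blue, green, red); there is no depth.
- r.camera_model(name): a dict with "fx", "fy", "cx", "cy" (pixels), "k1" (the pictures are not rectified: a ray, as slopes to the right and down, at radius r is drawn at 1 + k1 r^2 times it, then the intrinsics apply), "rvec" (rotation vector, rad) and "tvec" (3), from world to camera coordinates, as OpenCV has them. Camera axes: x right, y down, z forward; pixel columns grow to the right and rows downward; lengths in m; the calibration is good to about 2 mm. A picture is of the moment at which its call begins: read the wrist's pose just before it. camera_model takes no time and is no camera call; for the wrist camera it gives the pose at the moment of the call.
- r.sign_off(): hands the job in, once; it reports no verdict.
The state is a dict: "time": time; "joints": joint angles; "qvel": joint speeds; "tau": joint torques, N m; "tool_pos": TCP position; "tool_rot": TCP orientation; "ft_force": force on the tool from outside, world axes, zero at the start; "wrist_torque": the same for the moment, N m; "width": finger opening in m.
Only numpy, scipy, OpenCV 4.12 (cv2) and the standard library are available. Lean on these libraries where they do the work, as an engineer would, in place of code of your own. Each camera call takes 0.05 s, during which the arm holds its last target. There are 200 camera calls.

## Working session

There is one attempt and no reset: what is moved stays moved. The work goes in short steps, Python scripts to look and compute and a shell command to move; the robot and the scene stay as the last step left them, time stands still between calls to the robot, and variables do not carry over. Pictures are saved under pics/ and viewed, about 8 in all and at most 12, crops included, and the job is handed in when it is done.

```bash
mkdir -p pics; cat > h.py <<'E'
import numpy as np, cv2
from station import r
def cam(n):
    c=r.camera_model(n); R=cv2.Rodrigues(np.array(c['rvec'],float))[0]; return c,R,np.array(c['tvec'],float).ravel()
def ray(n,u,v,m=None):
    c,R,t=m or cam(n); x=(u-c['cx'])/c['fx']; y=(v-c['cy'])/c['fy']; a,b=x,y
    for _ in range(20):
        s=1+c['k1']*(a*a+b*b); a,b=x/s,y/s
    d=R.T@np.array([a,b,1]); return -R.T@t, d/np.linalg.norm(d)
def onz(n,u,v,z,m=None):
    o,d=ray(n,u,v,m); return o+d*(z-o[2])/d[2]
def proj(n,P,m=None):
    c,R,t=m or cam(n); p=R@np.array(P,float)+t; a,b=p[:2]/p[2]; s=1+c['k1']*(a*a+b*b)
    return np.array([c['fx']*a*s+c['cx'],c['fy']*b*s+c['cy']])
def tri(rays):
    A=sum(np.eye(3)-np.outer(d,d) for o,d in rays); b=sum((np.eye(3)-np.outer(d,d))@o for o,d in rays); return np.linalg.solve(A,b)
E
python3 - <<'E'
from h import *
np.set_printoptions(precision=4,suppress=True)
for n in ("scene","top"):
    im=r.snapshot(n); cv2.imwrite(f'pics/{n}0.png',im)
    c,R,t=cam(n); print(n,c,-R.T@t)
    cv2.imwrite(f'pics/{n}0b.png',cv2.resize(im,(800,600),interpolation=cv2.INTER_CUBIC))
o=r.get_obs();print(o['tool_rot'],o['tool_pos'],o['width'])
E
```

```text
scene {'fx': 401.0818916295921, 'fy': 401.0818916295921, 'cx': 251.67319522402295, 'cy': 193.67988938794784, 'k1': 0.02398009600660636, 'rvec': array([ 0.9292, -2.8654,  0.4642]), 'tvec': array([0.4874, 0.3738, 1.4712])} [0.3376 0.377  1.5118]
top {'fx': 406.9989726044561, 'fy': 406.9989726044561, 'cx': 261.1497813884015, 'cy': 197.08466137707944, 'k1': -0.04244820113139742, 'rvec': array([ 2.1559, -2.1667,  0.1147]), 'tvec': array([0.0172, 0.6036, 1.5075])} [0.432  0.0059 1.5654]
[[ 0.9733  0.2297 -0.0002]
 [ 0.2297 -0.9733  0.0022]
 [ 0.0003 -0.0022 -1.    ]] [ 0.1205 -0.5104  0.2442] 0.08532813274596508
```

View pics/scene0b.png

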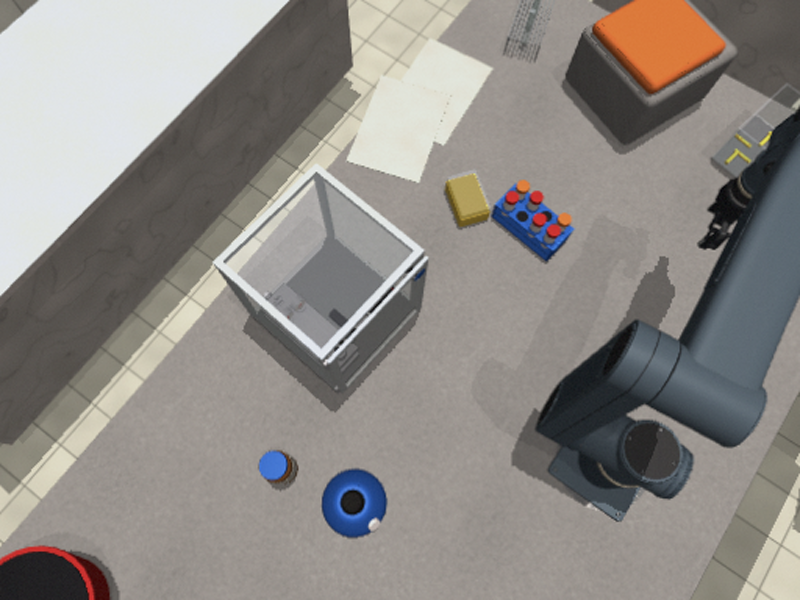

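View pics/top0b.png

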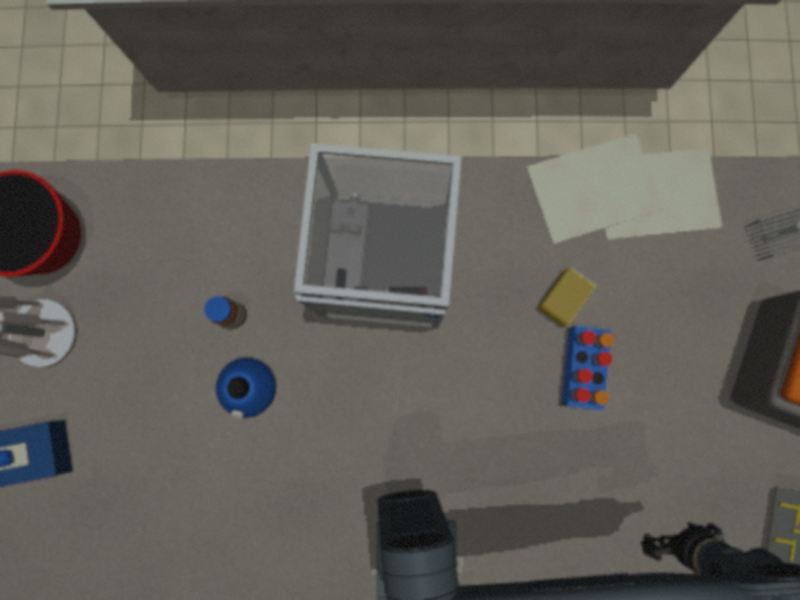

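The two views show the guard ahead of the robot. In the top view its roof corners are near (312,145), (462,157), (450,305) and (297,298). The rack and tip box are to the right, the bottle and mixer to the left. I'll zoom in on the guard in both views.

```bash
python3 - <<'E'
from h import *
a=cv2.imread('pics/top0.png')[85:215,180:305]; b=cv2.imread('pics/scene0.png')[95:255,130:285]
A=cv2.resize(a,None,fx=3.15,fy=3.15,interpolation=cv2.INTER_CUBIC); B=cv2.resize(b,None,fx=2.56,fy=2.56,interpolation=cv2.INTER_CUBIC)
B=cv2.resize(B,(396,409)); A=cv2.resize(A,(394,409)); print(A.shape,B.shape)
cv2.imwrite('pics/z1.png',np.hstack([A,B]))
E
```

```text
(409, 394, 3) (409, 396, 3)
```

View pics/z1.png

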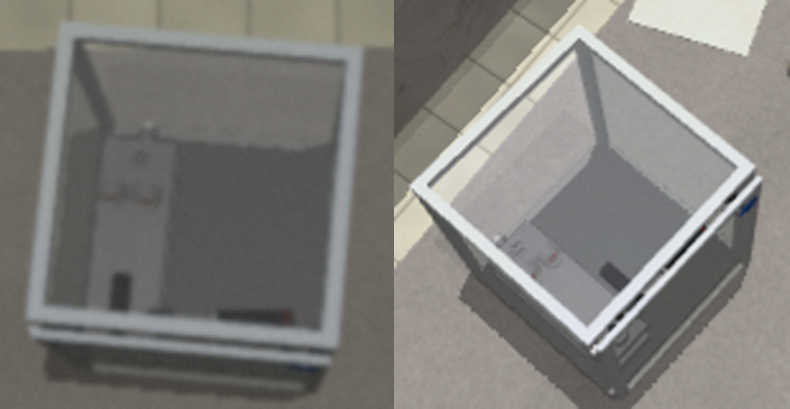

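```bash
cat > m.py <<'E'
from h import *
np.set_printoptions(precision=4,suppress=True)
T=lambda x,y:(180+x/394*125,85+y/409*130); S=lambda x,y:(130+(x-394)/396*155,95+y/409*160)
tc=[(60,23),(363,47),(335,347),(28,322)]; sc=[(412,188),(578,28),(760,168),(590,350)]
P=[];
for n,f,c in(("top",T,tc),("scene",S,sc)):
    q=np.array([onz(n,*f(*p),.35) for p in c]);P.append(q);print(n,q,[np.linalg.norm(q[i]-q[i-1]) for i in range(4)])
m=(P[0]+P[1])/2; cen=m.mean(0)
ax=(m[0]+m[1]-m[2]-m[3]); yaw=np.arctan2(ax[1],ax[0]); ay=m[0]+m[3]-m[1]-m[2]; yaw2=np.arctan2(-ay[0],ay[1])
print('cen',cen,'yaw',yaw,yaw2)
E
cat >>m.py <<'E'
yaw=(yaw+yaw2)/2
G=lambda x,y,z: np.array([cen[0]+np.cos(yaw)*x-np.sin(yaw)*y,cen[1]+np.sin(yaw)*x+np.cos(yaw)*y,z])
def gl(p): d=np.array(p[:2])-cen[:2];c,s=np.cos(yaw),np.sin(yaw);return np.array([c*d[0]+s*d[1],-s*d[0]+c*d[1],p[2]])
for nm,p in (("gripA",(220,316)),("gripEnd",(293,318))):
    w=onz("top",*T(*p),.135);print(nm,w,gl(w))
print('blue scene', gl(tri([ray("scene",*S(749,206)),ray("top",*T(306,366))])))
print('blue scene z', gl(onz("scene",*S(749,206),.299)))
print(cen.tolist(),yaw)
E
python3 m.py
python3 - <<'E'
from h import *
im=cv2.imread('pics/top0.png');h=cv2.cvtColor(im,cv2.COLOR_BGR2HSV)
for n,z in(("top",.1),("scene",.1)):
    im=cv2.imread(f'pics/{n}0.png');h=cv2.cvtColor(im,cv2.COLOR_BGR2HSV)
    for nm,lo,hi in(("blue",(100,120,50),(125,255,255)),("yellow",(18,100,80),(32,255,255))):
        k,l,s,c=cv2.connectedComponentsWithStats(cv2.inRange(h,lo,hi))
        for i in range(1,k):
            if s[i,4]>8: print(n,nm,s[i],c[i].round(1),onz(n,*c[i],z).round(3))
E
```

```text
top [[ 0.8971  0.204   0.35  ]
 [ 0.8702 -0.0942  0.35  ]
 [ 0.5733 -0.0631  0.35  ]
 [ 0.599   0.2306  0.35  ]] [np.float64(0.29927217560514413), np.float64(0.29949842924986003), np.float64(0.29856331495834204), np.float64(0.2948289995777546)]
scene [[ 0.8949  0.2047  0.35  ]
 [ 0.8683 -0.0878  0.35  ]
 [ 0.5677 -0.0658  0.35  ]
 [ 0.5964  0.2367  0.35  ]] [np.float64(0.3002102963239507), np.float64(0.29367915688762536), np.float64(0.30143099635294046), np.float64(0.30383775147646674)]
cen [0.7334 0.0706 0.35  ] yaw -0.09316919736314433 -0.09063030591295396
gripA [0.6342 0.0537 0.135 ] [-0.0972 -0.026   0.135 ]
gripEnd [ 0.6314 -0.0285  0.135 ] [-0.0924 -0.108   0.135 ]
blue scene [-0.1616 -0.1234  0.29  ]
blue scene z [-0.1637 -0.1206  0.299 ]
[0.7333638216005804, 0.070620942334117, 0.35] -0.09189975163804914
top blue [131 190  17  16 210] [139.  197.5] [0.597 0.459 0.1  ]
top blue [360 209  30  53 682] [371.6 235.9] [ 0.454 -0.382  0.1  ]
top blue [378 210  11   4  22] [382.7 211.3] [ 0.542 -0.426  0.1  ]
top blue [139 230  37  37 931] [157.8 247.2] [0.417 0.386 0.1  ]
top blue [ 
[... 333 characters left out ...]
yellow [495 344  15  15  73] [504.2 349.1] [ 0.05  -0.844  0.1  ]
scene blue [326 118   4   4  10] [328. 120.] [ 0.542 -0.431  0.1  ]
scene blue [315 123  52  44 767] [338.7 144.5] [ 0.451 -0.365  0.1  ]
scene blue [266 172   6   7  13] [268.5 175.2] [ 0.598 -0.102  0.1  ]
scene blue [166 289  18  18 266] [174.5 297.5] [0.601 0.45  0.1  ]
scene blue [ 206  301   41   43 1159] [225.8 321.3] [0.413 0.41  0.1  ]
scene yellow [486  84   8   9  29] [489.8  88.4] [ 0.092 -0.931  0.1  ]
scene yellow [471  86  10   8  26] [475.2  89.7] [ 0.136 -0.892  0.1  ]
scene yellow [464  95  16  10  46] [471.3  99.9] [ 0.128 -0.841  0.1  ]
scene yellow [285 111  29  34 641] [298.5 127.9] [ 0.617 -0.333  0.1  ]
```

```bash
cat >> h.py <<'E'
from scipy.spatial.transform import Rotation as Ro
np.set_printoptions(precision=3,suppress=True)
C=np.array([.7334,.0706,0]); YAW=-.0919
RG=Ro.from_euler('z',YAW).as_matrix()
def G(*p): return C+RG@np.array(p)
def gl(p): return RG.T@(np.array(p)-C)
def rot(L): # lean back L rad, jaws lateral
    c,s=np.cos(L),np.sin(L); return RG@np.array([[c,0,s],[0,-1,0],[s,0,-c]])
def go(p,L):
    o=r.get_obs(); R=np.array(o['tool_rot']); 
    print('local',gl(o['tool_pos']),'F',np.array(o['ft_force']),'-> shift cm',R.T@(G(*p)-o['tool_pos'])*100,'turn',Ro.from_matrix(R.T@rot(L)).as_rotvec())
E
python3 -c "
from h import *
go((-.225,-.12,.303),.7)"
```

```text
local [-0.557 -0.635  0.244] F [-0.297  0.021 -0.035] -> shift cm [ 47.847 -38.262  -5.782] turn [-0.115  0.694  0.31 ]
```

```bash
python3 -m creep '[[4,-3.2,-0.5,0,0.05,0.02,1],[8,-6.4,-1,-0.01,0.1,0.05,1],[12,-9.6,-1.5,-0.02,0.17,0.08,1],[16,-12.8,-2,-0.03,0.24,0.1,1],[20,-16,-2.5,-0.05,0.31,0.14,1],[24,-19.2,-3,-0.06,0.38,0.17,1],[28,-22.4,-3.5,-0.07,0.45,0.2,1],[32,-25.6,-4,-0.08,0.52,0.23,1],[36,-28.8,-4.5,-0.1,0.6,0.27,1],[40,-32,-5,-0.115,0.694,0.31,1]]' 30; python3 -c "
from h import *
go((-.225,-.12,.303),.7)"
```

```text
time: 1.1
tool_pos: [0.4282, -0.118, 0.2944]
tool_rot: [[0.758, -0.095, 0.645], [-0.073, -0.995, -0.062], [0.648, -0.0, -0.762]]
ft_force: [1.4, -0.3, -0.6]
width: 0.0003
local [-0.287 -0.216  0.294] F [ 1.401 -0.269 -0.592] -> shift cm [ 5.224 -9.605  3.322] turn [ 0.002 -0.005 -0.003]
```

```bash
python3 -m creep '[[1.3,-2.4,0.8,0,0,0,1],[2.6,-4.8,1.6,0,0,0,1],[3.9,-7.2,2.5,0,0,0,1],[5.2,-9.6,3.3,0,0,0,1],[5.2,-9.6,3.3,0,0,0,1],[5.2,-9.6,3.3,0,0,0,1],[5.2,-9.6,3.3,0,0,0,1],[5.2,-9.6,3.3,0,0,0,1],[5.2,-9.6,3.3,0,0,0,1],[5.2,-9.6,3.3,0,0,0,1]]' ; python3 -c "
from h import *
go((-.182,-.12,.303),.7)
im=r.snapshot('wrist');cv2.imwrite('pics/w1.png',im)
print(proj('wrist',G(-.165,-.12,.299)),proj('wrist',G(-.1,-.065,.135)))"
```

```text
time: 2.1
tool_pos: [0.4968, -0.03, 0.3021]
tool_rot: [[0.761, -0.094, 0.642], [-0.071, -0.996, -0.062], [0.645, 0.002, -0.764]]
ft_force: [0.2, 0.5, 0.1]
width: 0.0001
local [-0.226 -0.122  0.302] F [0.181 0.537 0.053] -> shift cm [ 3.448 -0.201  2.793] turn [ 0.003 -0.001 -0.001]
[259.401 148.774] [208.831 175.647]
```

View pics/w1.png

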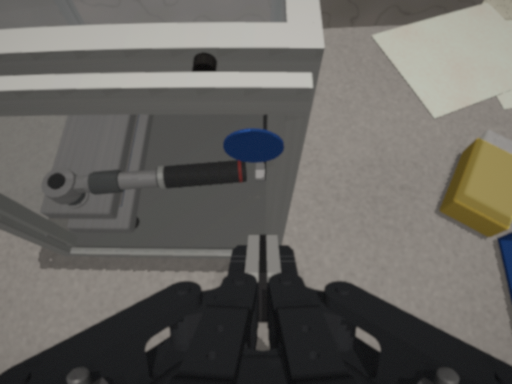

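The wrist view shows the blue spot at (254,146), the nut at (62,184), and the black grip from (165,177) to (243,171).

```bash
python3 - <<'E'
from h import *
m=cam('wrist')
def onx(u,v,x):
    o,d=ray('wrist',u,v,m);o=gl(o);d=RG.T@d;return o+d*(x-o[0])/d[0]
print('spot',onx(254,146,-.165))
for p in((62,182),(165,177),(205,174.5),(243,171)): print(gl(onz('wrist',*p,.135,m)))
print('door TR corner',onx(311,78,-.165))
E
```

```text
spot [-0.165 -0.117  0.302]
[-0.107  0.094  0.135]
[-0.101 -0.018  0.135]
[-0.099 -0.061  0.135]
[-0.095 -0.101  0.135]
door TR corner [-0.165 -0.14   0.351]
```

```bash
python3 -m creep '[[0.8,-0.1,0.7,0,0,0,1],[1.6,-0.2,1.4,0,0,0,1],[2.4,-0.3,2.0,0,0,0,1],[3.0,-0.3,2.45,0,0,0,1],[3.2,-0.3,2.6,0,0,0,1],[3.35,-0.3,2.73,0,0,0,1],[3.45,-0.3,2.81,0,0,0,1],[3.52,-0.3,2.88,0,0,0,1],[3.6,-0.3,2.94,0,0,0,1],[3.6,-0.3,2.94,0,0,0,1]]' ; python3 -c "
from h import *
go((-.182,-.12,.303),.7)"
```

```text
time: 3.15
tool_pos: [0.5435, -0.0304, 0.3029]
tool_rot: [[0.761, -0.092, 0.642], [-0.069, -0.996, -0.061], [0.645, 0.002, -0.764]]
ft_force: [-0.6, -0.2, 0.7]
width: -0.0001
local [-0.18  -0.118  0.303] F [-0.589 -0.158  0.739] -> shift cm [-0.16   0.196 -0.154] turn [ 0.001 -0.001  0.001]
```

```bash
python3 -m creep '[[0.03,0,0.03,0,0,0,1],[0.06,0,0.05,0,0,0,1],[0.09,0,0.08,0,0,0,1],[0.12,0,0.1,0,0,0,1],[0.15,0,0.13,0,0,0,1],[0.18,0,0.15,0,0,0,1],[0.23,0,0.19,0,0,0,1],[0.27,0,0.23,0,0,0,1],[0.31,0,0.26,0,0,0,1],[0.31,0,0.26,0,0,0,1]]' ; python3 -c "
from h import *
go((-.182,-.12,.303),.7)"
```

```text
time: 4.15
tool_pos: [0.5475, -0.0308, 0.3027]
tool_rot: [[0.762, -0.092, 0.642], [-0.069, -0.996, -0.061], [0.644, 0.002, -0.765]]
ft_force: [-2.0, -0.4, 0.5]
width: 0.0003
local [-0.176 -0.118  0.303] F [-2.004 -0.396  0.496] -> shift cm [-0.455  0.194 -0.424] turn [ 0.002 -0.     0.001]
```

```bash
python3 -m creep '[[0.04,0,0.03,0,0,0,1],[0.08,0,0.06,0,0,0,1],[0.12,0,0.1,0,0,0,1],[0.16,0,0.13,0,0,0,1],[0.19,0,0.16,0,0,0,1],[0.19,0,0.16,0,0,0,1],[0.19,0,0.16,0,0,0,1],[0.19,0,0.16,0,0,0,1],[0.19,0,0.16,0,0,0,1],[0.19,0,0.16,0,0,0,1]]' ; python3 -c "
from h import *
go((-.182,-.12,.303),.7)"
```

```text
time: 5.15
tool_pos: [0.55, -0.0311, 0.3027]
tool_rot: [[0.761, -0.092, 0.642], [-0.069, -0.996, -0.061], [0.645, 0.002, -0.765]]
ft_force: [-1.9, 0.1, 0.6]
width: -0.0002
local [-0.173 -0.118  0.303] F [-1.858  0.104  0.59 ] -> shift cm [-0.649  0.194 -0.584] turn [ 0.002 -0.     0.001]
```

```bash
python3 -m creep '[[0.04,0,0.03,0,0,0,1],[0.08,0,0.06,0,0,0,1],[0.12,0,0.1,0,0,0,1],[0.12,0,0.1,0,0,0,1],[0.12,0,0.1,0,0,0,1],[0.12,0,0.1,0,0,0,1],[0.12,0,0.1,0,0,0,1],[0.12,0,0.1,0,0,0,1],[0.12,0,0.1,0,0,0,1],[0.12,0,0.1,0,0,0,1]]' ; python3 -c "
from h import *
go((-.182,-.12,.303),.7)"
```

```text
time: 6.15
tool_pos: [0.5511, -0.0312, 0.3027]
tool_rot: [[0.762, -0.092, 0.641], [-0.069, -0.996, -0.061], [0.644, 0.002, -0.765]]
ft_force: [-5.9, -0.2, 2.1]
width: -0.0004
local [-0.172 -0.118  0.303] F [-5.892 -0.225  2.141] -> shift cm [-0.728  0.193 -0.651] turn [0.002 0.001 0.001]
```

```bash
python3 -m creep '[[-0.8,0,-0.6,0,0,0,1],[-2.2,0,-1.8,0,0,0,1],[-3.8,0,-3.2,0,0,0,1],[-5.7,0,-4.8,0,0,0,1],[-7.6,0,-6.4,0,0,0,1],[-9.9,0,-8.3,0,0,0,1],[-11,0,-9.2,0,0,0,1],[-11,0,-9.2,0,0,0,1],[-11,0,-9.2,0,0,0,1],[-11,0,-9.2,0,0,0,1]]' ; python3 - <<'E'
from h import *
im=r.snapshot('wrist');cv2.imwrite('pics/w2.png',im);m=cam('wrist')
for f in (0,.25,.35,.45):
  print(f,proj('wrist',G(-.161-.265*np.sin(f)-.004*np.cos(f),.1465-.265*np.cos(f)+.004*np.sin(f),.299),m))
go((-.23,-.21,.314),0)
E
```

```text
time: 7.15
tool_pos: [0.4172, -0.0184, 0.3061]
tool_rot: [[0.766, -0.092, 0.636], [-0.069, -0.996, -0.06], [0.639, 0.002, -0.769]]
ft_force: [-0.2, 1.0, 0.2]
width: -0.0001
0 [264.231  41.952]
0.25 [247.851 128.082]
0.35 [231.251 168.846]
0.45 [207.791 212.869]
local [-0.307 -0.118  0.306] F [ 0.812 -0.519 -0.683] -> shift cm [6.423 9.242 4.282] turn [ 0.002 -0.693  0.001]
```

View pics/w2.png

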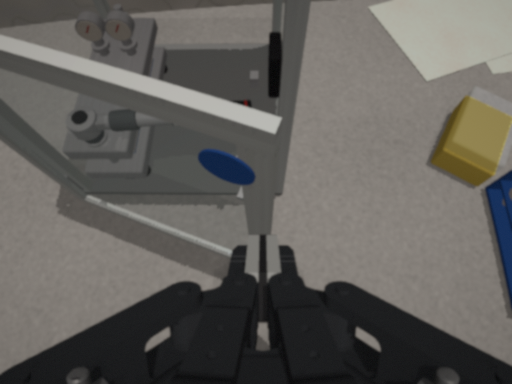

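The door is ajar at about 0.36 rad: the spot is at (227,167) and the free top corner at (280,120). Next I'll take the finger around the free edge with the tool upright.

```bash
python3 -m creep '[[0.2,3,-0.2,0,-0.1,0,1],[0.4,6,-0.4,0,-0.2,0,1],[0.6,8.7,-0.7,0,-0.32,0,1],[0.6,8.7,-0.7,0,-0.44,0,1],[2,8.7,0.5,0,-0.56,0,1],[4,8.7,2,0,-0.69,0,1],[6,8.7,3.6,0,-0.69,0,1],[8.1,8.7,5.4,0,-0.69,0,1],[8.1,8.7,5.4,0,-0.69,0,1],[8.1,8.7,5.4,0,-0.69,0,1]]' ; python3 -c "
from h import *
go((-.21,-.09,.316),0)"
```

```text
time: 8.2
tool_pos: [0.5056, -0.1139, 0.3145]
tool_rot: [[0.996, -0.091, -0.001], [-0.091, -0.996, -0.001], [-0.0, 0.001, -1.0]]
ft_force: [-1.4, -0.1, -0.4]
width: 0.0001
local [-0.21  -0.205  0.315] F [-1.412 -0.128 -0.368] -> shift cm [ -0.008 -11.458  -0.16 ] turn [0.001 0.    0.   ]
```

```bash
python3 -m creep '[[0,-2,-0.1,0,0,0,1],[0,-4,-0.1,0,0,0,1],[0,-6,-0.1,0,0,0,1],[0,-8,-0.1,0,0,0,1],[0,-10,-0.1,0,0,0,1],[0,-11.5,-0.1,0,0,0,1],[0,-11.5,-0.1,0,0,0,1],[0,-11.5,-0.1,0,0,0,1],[0,-11.5,-0.1,0,0,0,1],[0,-11.5,-0.1,0,0,0,1]]' ; python3 -c "
from h import *
o=r.get_obs();l=gl(o['tool_pos']);print(l,o['ft_force'])
for f in np.linspace(.3,1.75,20):
  P=np.array([-.161-.235*np.sin(f)+.017*np.cos(f),.1465-.235*np.cos(f)-.017*np.sin(f),.316])
  d=(P-l)*100;print(f.round(2),d[0].round(1),-d[1].round(1))"
```

```text
time: 9.2
tool_pos: [0.5157, -0.0002, 0.3163]
tool_rot: [[0.996, -0.093, 0.001], [-0.093, -0.996, -0.002], [0.001, 0.002, -1.0]]
ft_force: [0.5, -0.6, -0.6]
width: -0.0001
[-0.21  -0.091  0.316] [ 0.5   -0.61  -0.559]
0.3 -0.4 -0.7
0.38 -2.1 -1.2
0.45 -3.8 -1.8
0.53 -5.5 -2.6
0.61 -7.0 -3.4
0.68 -8.6 -4.4
0.76 -10.0 -5.5
0.83 -11.3 -6.7
0.91 -12.6 -7.9
0.99 -13.7 -9.3
1.06 -14.8 -10.8
1.14 -15.7 -12.3
1.22 -16.5 -13.9
1.29 -17.2 -15.6
1.37 -17.8 -17.3
1.44 -18.2 -19.1
1.52 -18.5 -20.8
1.6 -18.6 -22.6
1.67 -18.6 -24.4
1.75 -18.5 -26.2
```

```bash
python3 -m creep '[[-0.8,-0.8,0,0,0,0,1],[-2.1,-1.2,0,0,0,0,1],[-3.8,-1.8,0,0,0,0,1],[-5.5,-2.6,0,0,0,0,1],[-7,-3.4,0,0,0,0,1],[-8.6,-4.4,0,0,0,0,1],[-10,-5.5,0,0,0,0,1],[-11.3,-6.7,0,0,0,0,1],[-12.6,-7.9,0,0,0,0,1],[-13.7,-9.3,0,0,0,0,1]]'; python3 -m creep '[[-1.1,-1.5,0,0,0,0,1],[-2,-3,0,0,0,0,1],[-2.8,-4.6,0,0,0,0,1],[-3.5,-6.3,0,0,0,0,1],[-4.1,-8,0,0,0,0,1],[-4.5,-9.8,0,0,0,0,1],[-4.8,-11.5,0,0,0,0,1],[-4.9,-13,0,0,0,0,1],[-4.9,-14.2,0,0,0,0,1],[-4.9,-15,0,0,0,0,1]]' ; python3 -c "
from h import *
go((-.3,.05,.32),0)
im=r.snapshot('top');cv2.imwrite('pics/t2.png',im[60:330,80:400])
im=r.snapshot('wrist');a=cv2.imread('pics/t2.png');cv2.imwrite('pics/t2.png',np.hstack([cv2.resize(a,(455,384)),im[:,:340]]))
"
```

```text
time: 10.2
tool_pos: [0.3852, 0.0603, 0.3161]
tool_rot: [[0.999, -0.044, 0.002], [-0.044, -0.998, 0.035], [0.001, -0.035, -0.999]]
ft_force: [-0.0, -0.5, 0.7]
width: -0.0002
time: 11.2
tool_pos: [0.3441, 0.0905, 0.3207]
tool_rot: [[1.0, 0.003, -0.001], [0.003, -0.997, 0.076], [-0.001, -0.076, -0.997]]
ft_force: [-0.1, -0.5, -0.5]
width: 0.0005
local [-0.389 -0.016  0.321] F [-0.118 -0.502 -0.537] -> shift cm [ 9.529 -5.696  0.502] turn [-0.076  0.004  0.095]
```

View pics/t2.png

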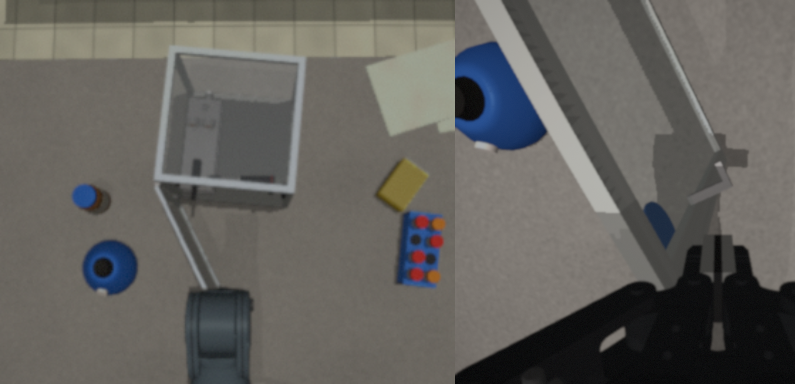

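The door is now at about 1.15 rad. The arm lagged, though: it stopped at local (-0.389,-0.016) with a slight tilt. I'll check for a joint limit.

```bash
python3 -c "
from h import *
o=r.get_obs();print(np.array(o['joints']),np.array(o['qvel']),o['time'],np.array(o['tau']))
"
```

```text
[ 0.002 -0.362 -0.11   1.824  0.076  3.141] [ 0.002 -0.001 -0.    -0.001  0.     0.   ] 11.3 [  0.04  -17.161  30.769   0.013   0.291   0.001]
```

```bash
cat >> h.py <<'E'
def gow(p,L=0,yaw=0):
    o=r.get_obs(); R=np.array(o['tool_rot']); T=Ro.from_euler('z',yaw-YAW).as_matrix()@rot(L)
    print('local',gl(o['tool_pos']),'F',np.array(o['ft_force']),'j',np.array(o['joints']),'-> shift cm',R.T@(G(*p)-o['tool_pos'])*100,'turn',Ro.from_matrix(R.T@T).as_rotvec())
E
python3 -c "
from h import *
gow((-.332,-.001,.318),0,.45)
for f in (1.05,1.15,1.25,1.35,1.45,1.55,1.65,1.7,1.75):
  P=np.array([-.161-.22*np.sin(f)+.017*np.cos(f),.1465-.22*np.cos(f)-.017*np.sin(f),.318]);print(f,P)
"
```

```text
local [-0.389 -0.016  0.321] F [ 0.432 -0.824  0.308] j [ 0.002 -0.362 -0.11   1.824  0.076  3.141] -> shift cm [ 5.861 -0.917  0.341] turn [-0.075 -0.016 -0.447]
1.05 [-0.343  0.022  0.318]
1.15 [-0.355  0.041  0.318]
1.25 [-0.364  0.061  0.318]
1.35 [-0.372  0.082  0.318]
1.45 [-0.377  0.103  0.318]
1.55 [-0.381  0.125  0.318]
1.65 [-0.382  0.147  0.318]
1.7 [-0.381  0.158  0.318]
1.75 [-0.381  0.169  0.318]
```

```bash
python3 -m creep '[[0.5,0.5,0.1,-0.02,0,-0.06,1],[1.2,0.6,0.1,-0.04,0,-0.12,1],[2.2,0.2,0.2,-0.06,0,-0.18,1],[3.2,-0.2,0.3,-0.07,0,-0.24,1],[4.2,-0.5,0.3,-0.075,-0.01,-0.3,1],[5.2,-0.8,0.3,-0.075,-0.01,-0.36,1],[5.9,-0.9,0.3,-0.075,-0.016,-0.42,1],[5.9,-0.9,0.3,-0.075,-0.016,-0.45,1],[5.9,-0.9,0.3,-0.075,-0.016,-0.45,1],[5.9,-0.9,0.3,-0.075,-0.016,-0.45,1]]'
python3 -c "
from h import *
for p in ((-.343,.022),(-.355,.041),(-.364,.061),(-.372,.082),(-.377,.103),(-.381,.125),(-.382,.147),(-.381,.158)): gow((*p,.318),0,.5)
"|sed 's/.*shift/shift/;1p'; python3 -c "
from h import *
gow((0,0,0))"
```

```text
time: 12.3
tool_pos: [0.4027, 0.0999, 0.3185]
tool_rot: [[0.899, 0.437, 0.0], [0.437, -0.899, 0.0], [0.0, 0.0, -1.0]]
ft_force: [0.2, -0.4, 0.2]
width: -0.0002
shift cm [ 0.261 -2.553  0.052] turn [ 0.    -0.    -0.048]
shift cm [ 0.261 -2.553  0.052] turn [ 0.    -0.    -0.048]
shift cm [ 0.218 -4.8    0.052] turn [ 0.    -0.    -0.048]
shift cm [ 0.483 -6.977  0.052] turn [ 0.    -0.    -0.048]
shift cm [ 0.886 -9.187  0.052] turn [ 0.    -0.    -0.048]
shift cm [  1.546 -11.243   0.053] turn [ 0.    -0.    -0.048]
shift cm [  2.342 -13.332   0.053] turn [ 0.    -0.    -0.048]
shift cm [  3.396 -15.266   0.054] turn [ 0.    -0.    -0.048]
shift cm [  4.051 -16.155   0.054] turn [ 0.    -0.    -0.048]
local [-0.332 -0.001  0.319] F [ 0.225 -0.42   0.176] j [ 0.081 -0.203  0.011  1.784  0.     2.77 ] -> shift cm [28.451 17.088 31.866] turn [-0.    -0.     0.452]
```

```bash
python3 -m creep '[[0.2,-1.3,0,0,0,-0.03,1],[0.25,-2.5,0,0,0,-0.06,1],[0.2,-3.7,0,0,0,-0.09,1],[0.2,-4.8,0,0,0,-0.12,1],[0.5,-7,0,0,0,-0.15,1],[0.9,-9.2,0,0,0,-0.15,1],[1.5,-11.2,0,0,0,-0.15,1],[2.3,-13,0,0,0,-0.15,1],[3,-14.3,0,0,0,-0.15,1],[3.5,-15,0,0,0,-0.15,1]]'
python3 -m creep '[[0,0,0,0,0,0,1],[0.1,-0.3,0,0,0,0,1],[0.2,-0.6,0,0,0,0,1],[0.2,-0.6,0,0,0,0,1],[0.2,-0.6,0,0,0,0,1],[-0.4,0.8,0,0,0,0,1],[-0.4,2,0,0,0,0,1],[-0.4,3.2,0,0,0,0,1],[-0.4,4.4,0,0,0,0,1],[-0.4,4.4,0,0,0,0,1]]'
python3 -c "
from h import *
gow((-.2,-.06,.32))
im=r.snapshot('top');a=im[60:330,80:400]
im=r.snapshot('wrist');cv2.imwrite('pics/t3.png',np.hstack([cv2.resize(a,(455,384)),im[:,:340]]))
"
```

```text
time: 13.3
tool_pos: [0.368, 0.2516, 0.3184]
tool_rot: [[0.822, 0.57, 0.0], [0.57, -0.822, 0.0], [0.0, -0.0, -1.0]]
ft_force: [0.1, -0.6, 0.8]
width: -0.0001
time: 14.3
tool_pos: [0.3915, 0.2104, 0.3183]
tool_rot: [[0.825, 0.565, 0.001], [0.565, -0.825, -0.0], [0.0, 0.0, -1.0]]
ft_force: [-0.3, 1.3, -0.2]
width: -0.0
local [-0.353  0.108  0.318] F [-0.257  1.318 -0.154] j [ 0.342 -0.128  0.075  1.774 -0.     2.883] -> shift cm [ 1.083 22.707 -0.162] turn [ 0.    -0.001  0.601]
```

View pics/t3.png

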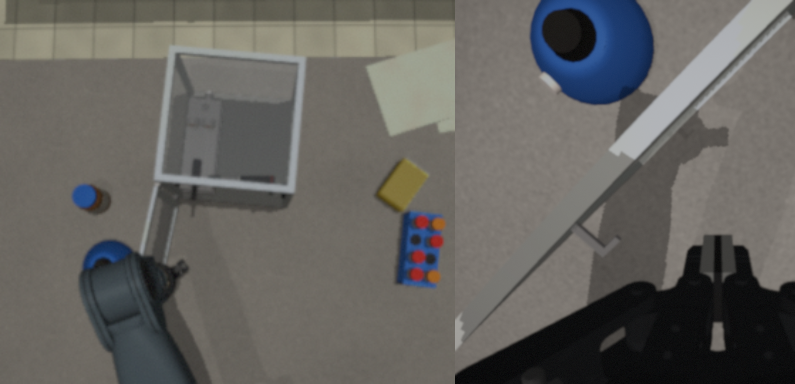

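```bash
python3 -c "
from h import *
a=gl(onz('wrist',157,150,.344));b=gl(onz('wrist',297,1,.344));d=a-b;print(a,b,'phi',np.arctan2(-d[0],-d[1]))
a=gl(onz('wrist',183,160,.344));print(a)
"
```

```text
[-0.333  0.171  0.344] [-0.272  0.165  0.344] phi 1.6693789277148803
[-0.33   0.162  0.344]
```

```bash
python3 -c "
from h import *
c,R,t=cam('wrist');o=r.get_obs();print(np.array(o['tool_rot']).T@(-R.T@t-o['tool_pos']))
gow((-.26,-.061,.34),.7,0)
print(G(-.069,-.061,.1535))
"
```

```text
[ 0.073 -0.    -0.128]
local [-0.354  0.109  0.318] F [-0.658  0.048 -0.465] j [ 0.344 -0.129  0.075  1.774  0.     2.884] -> shift cm [-3.614 19.071 -2.175] turn [-0.211  0.678  0.577]
[0.659 0.016 0.153]
```

```bash
cat >> h.py <<'E'
def rotl(L): # lean L, tool x to the left (camera left)
    c,s=np.cos(L),np.sin(L); return RG@np.array([[0,c,s],[1,0,0],[0,s,-c]])
def gol(p,L=.75):
    o=r.get_obs(); R=np.array(o['tool_rot']); T=rotl(L)
    print('local',gl(o['tool_pos']),'F',RG.T@np.array(o['ft_force']),'j',np.array(o['joints']),'-> shift cm',R.T@(G(*p)-o['tool_pos'])*100,'turn',Ro.from_matrix(R.T@T).as_rotvec(),o['time'])
E
python3 -c "
from h import *
gol((-.227,-.061,.328))
"
```

```text
local [-0.354  0.109  0.318] F [-0.66  -0.013 -0.465] j [ 0.344 -0.129  0.075  1.774  0.     2.884] -> shift cm [-1.078 21.182 -0.975] turn [-0.701  0.328 -0.835] 14.4
```

```bash
python3 -m creep '[[-1,2.5,-0.5,0,0,0,1],[-2,5,-0.8,-0.07,0.03,-0.08,1],[-3,8,-1,-0.14,0.07,-0.17,1],[-3,11,-1,-0.22,0.1,-0.26,1],[-3,14,-1,-0.3,0.14,-0.36,1],[-3,17,-1,-0.38,0.18,-0.45,1],[-2.5,20,-1,-0.46,0.22,-0.55,1],[-2,21.2,-1,-0.55,0.26,-0.65,1],[-1.5,21.2,-1,-0.63,0.29,-0.74,1],[-1.1,21.2,-1,-0.7,0.33,-0.835,1]]'
python3 -c "
from h import *
gol((-.227,-.061,.328));gol((-.063,-.061,.152))
"
```

```text
time: 15.4
tool_pos: [0.5015, 0.0315, 0.3284]
tool_rot: [[0.085, 0.727, 0.682], [0.996, -0.062, -0.058], [0.0, 0.684, -0.729]]
ft_force: [-0.5, 0.3, 0.4]
width: 0.0003
local [-0.227 -0.06   0.328] F [-0.548  0.254  0.427] j [-0.061 -0.779 -0.562  1.034 -0.016  1.588] -> shift cm [-0.081 -0.004  0.048] turn [ 0.003 -0.005  0.005] 15.4
local [-0.227 -0.06   0.328] F [-0.548  0.254  0.427] j [-0.061 -0.779 -0.562  1.034 -0.016  1.588] -> shift cm [-0.2   -0.085 24.105] turn [ 0.003 -0.005  0.005] 15.4
```

```bash
python3 -m creep '[[-0.1,0,1.5,0,0,0,1],[-0.2,0,3,0,0,0,1],[-0.2,0,4.5,0,0,0,1],[-0.2,0,6,0,0,0,1],[-0.2,0,7.5,0,0,0,1],[-0.2,-0.1,9,0,0,0,1],[-0.2,-0.1,10,0,0,0,1],[-0.2,-0.1,10,0,0,0,1],[-0.2,-0.1,10,0,0,0,1],[-0.2,-0.1,10,0,0,0,1]]'
python3 -c "
from h import *
gol((-.063,-.061,.152))
im=r.snapshot('wrist');cv2.imwrite('pics/w4.png',im)
print(proj('wrist',G(-.099,-.061,.135)),proj('wrist',G(-.115,.092,.135)))
"
```

```text
time: 16.4
tool_pos: [0.5689, 0.023, 0.256]
tool_rot: [[0.089, 0.727, 0.681], [0.996, -0.066, -0.06], [0.002, 0.683, -0.73]]
ft_force: [1.5, -0.6, -0.5]
width: -0.0002
local [-0.159 -0.062  0.256] F [ 1.512 -0.449 -0.502] j [-0.071 -0.61  -0.622  0.806 -0.011  1.585] -> shift cm [ 0.103 -0.064 14.183] turn [ 0.002 -0.003  0.001] 16.4
[215.975 185.326] [188.956 -27.905]
```

View pics/w4.png

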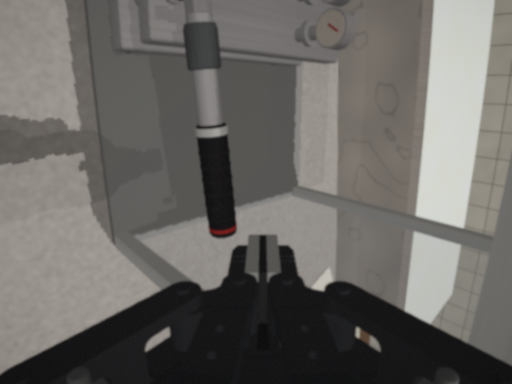

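The wrist view shows the grip from (210,133) to (222,230), right where predicted (216,185), with the closed fingers to the handle's rear side. I'll continue in along the tool axis.

```bash
python3 -m creep '[[0,0,2,0,0,0,1],[0,0,4,0,0,0,1],[0,0,6,0,0,0,1],[0.1,0,8,0,0,0,1],[0.1,0,10,0,0,0,1],[0.1,0,11.5,0,0,0,1],[0.1,0,12.8,0,0,0,1],[0.1,0,13.8,0,0,0,1],[0.1,0,14.2,0,0,0,1],[0.1,0,14.2,0,0,0,1]]'
python3 -c "
from h import *
gol((-.076,-.061,.150))
"
```

```text
time: 17.45
tool_pos: [0.6653, 0.0154, 0.1507]
tool_rot: [[0.089, 0.728, 0.679], [0.996, -0.066, -0.06], [0.001, 0.682, -0.731]]
ft_force: [0.5, -0.1, 0.2]
width: -0.0002
local [-0.063 -0.061  0.151] F [ 0.492 -0.054  0.244] j [-0.073 -0.272 -0.606  0.486 -0.01   1.584] -> shift cm [ 0.025 -1.015 -0.855] turn [ 0.    -0.003  0.001] 17.45
```

```bash
python3 -m creep '[[0,-0.22,-0.2,0,0,0,1],[0,-0.44,-0.41,0,0,0,1],[0,-0.66,-0.61,0,0,0,1],[0,-0.88,-0.82,0,0,0,1],[0,-1.1,-1.02,0,0,0,1],[0,-1.32,-1.22,0,0,0,1],[0,-1.54,-1.43,0,0,0,1],[0,-1.76,-1.63,0,0,0,1],[0,-1.98,-1.84,0,0,0,1],[0,-2.19,-2.04,0,0,0,1]]'
python3 -c "
from h import *
gol((-.11,-.061,.150))
"
```

```text
time: 18.45
tool_pos: [0.6366, 0.0172, 0.1532]
tool_rot: [[0.091, 0.725, 0.683], [0.996, -0.066, -0.062], [0.0, 0.685, -0.728]]
ft_force: [4.4, -2.6, 2.1]
width: -0.0
local [-0.091 -0.062  0.153] F [ 4.661 -2.153  2.093] j [-0.072 -0.363 -0.672  0.507 -0.013  1.585] -> shift cm [ 0.11  -1.571 -1.036] turn [ 0.005 -0.001  0.   ] 18.45
```

```bash
python3 -m creep '[[0,-0.15,-0.14,0,0,0,1],[0,-0.3,-0.27,0,0,0,1],[0,-0.45,-0.4,0,0,0,1],[0,-0.6,-0.54,0,0,0,1],[0,-0.75,-0.67,0,0,0,1],[0,-0.9,-0.8,0,0,0,1],[0,-1.05,-0.94,0,0,0,1],[0,-1.2,-1.07,0,0,0,1],[0,-1.34,-1.2,0,0,0,1],[0,-1.46,-1.3,0,0,0,1]]'
python3 -c "
from h import *
gol((-.13,-.061,.150))
"
```

```text
time: 19.45
tool_pos: [0.6172, 0.0191, 0.1529]
tool_rot: [[0.091, 0.725, 0.683], [0.996, -0.067, -0.062], [0.001, 0.685, -0.728]]
ft_force: [4.3, -2.4, 3.8]
width: -0.0
local [-0.111 -0.062  0.153] F [ 4.545 -1.962  3.805] j [-0.071 -0.424 -0.715  0.524 -0.013  1.585] -> shift cm [ 0.1   -1.583 -1.098] turn [ 0.005 -0.001  0.   ] 19.45
```

```bash
R='x'; python3 -m creep '[[0,-0.05,-0.04,0,0,0,1],[0,-0.1,-0.09,0,0,0,1],[0,-0.15,-0.14,0,0,0,1],[0,-0.2,-0.18,0,0,0,1],[0,-0.25,-0.23,0,0,0,1],[0,-0.3,-0.27,0,0,0,1],[0,-0.35,-0.32,0,0,0,1],[0,-0.4,-0.37,0,0,0,1],[0,-0.44,-0.41,0,0,0,1],[0,-0.44,-0.41,0,0,0,1]]'
python3 -c "
from h import *
gol((-.13,-.061,.150))
"
```

```text
time: 20.45
tool_pos: [0.6109, 0.0201, 0.1522]
tool_rot: [[0.09, 0.726, 0.682], [0.996, -0.066, -0.06], [0.001, 0.685, -0.729]]
ft_force: [3.7, -1.9, 5.5]
width: 0.0
local [-0.117 -0.061  0.152] F [ 3.821 -1.535  5.55 ] j [-0.071 -0.442 -0.728  0.531 -0.012  1.586] -> shift cm [ 0.051 -1.074 -0.71 ] turn [ 0.004 -0.002  0.001] 20.45
```

```bash
python3 -m creep '[[0,-0.04,-0.05,0,0,0,1],[0,-0.09,-0.1,0,0,0,1],[0,-0.13,-0.15,0,0,0,1],[0,-0.18,-0.2,0,0,0,1],[0,-0.22,-0.25,0,0,0,1],[0,-0.27,-0.3,0,0,0,1],[0,-0.32,-0.35,0,0,0,1],[0,-0.36,-0.4,0,0,0,1],[0,-0.4,-0.44,0,0,0,1],[0,-0.4,-0.44,0,0,0,1]]'
python3 -c "
from h import *
gol((-.13,-.061,.150))
"
```

```text
time: 21.45
tool_pos: [0.6048, 0.0214, 0.1521]
tool_rot: [[0.088, 0.727, 0.681], [0.996, -0.066, -0.059], [0.002, 0.684, -0.73]]
ft_force: [5.2, -0.4, 5.2]
width: 0.0002
local [-0.124 -0.061  0.152] F [5.215 0.093 5.219] j [-0.07  -0.462 -0.741  0.539 -0.011  1.586] -> shift cm [-0.015 -0.616 -0.286] turn [ 0.003 -0.004  0.001] 21.45
```

```bash
python3 -m creep '[[0,-0.05,-0.05,0,0,0,1],[0,-0.1,-0.09,0,0,0,1],[0,-0.15,-0.14,0,0,0,1],[0,-0.2,-0.18,0,0,0,1],[0,-0.25,-0.23,0,0,0,1],[0,-0.3,-0.28,0,0,0,1],[0,-0.34,-0.32,0,0,0,1],[0,-0.38,-0.37,0,0,0,1],[0,-0.42,-0.41,0,0,0,1],[0,-0.42,-0.41,0,0,0,1]]'
python3 -c "
from h import *
gol((-.13,-.061,.150))
"
```

```text
time: 22.45
tool_pos: [0.5989, 0.0227, 0.1521]
tool_rot: [[0.087, 0.727, 0.681], [0.996, -0.066, -0.057], [0.004, 0.684, -0.73]]
ft_force: [4.9, 0.4, 5.2]
width: -0.0001
local [-0.13  -0.06   0.152] F [4.808 0.859 5.247] j [-0.069 -0.481 -0.753  0.546 -0.009  1.586] -> shift cm [-0.093 -0.183  0.122] turn [ 0.003 -0.006  0.001] 22.45
```

```bash
python3 -m creep '[[0,-0.04,-0.03,0,0,0,1],[0,-0.08,-0.07,0,0,0,1],[0,-0.12,-0.11,0,0,0,1],[0,-0.16,-0.15,0,0,0,1],[0,-0.2,-0.19,0,0,0,1],[0,-0.24,-0.22,0,0,0,1],[0,-0.28,-0.26,0,0,0,1],[0,-0.32,-0.3,0,0,0,1],[0,-0.36,-0.34,0,0,0,1],[0,-0.36,-0.34,0,0,0,1]]'
python3 -c "
from h import *
gol((-.13,-.061,.150))
"
```

```text
time: 23.45
tool_pos: [0.594, 0.0236, 0.1521]
tool_rot: [[0.086, 0.727, 0.681], [0.996, -0.066, -0.056], [0.004, 0.684, -0.73]]
ft_force: [4.8, 1.3, 4.5]
width: -0.0002
local [-0.134 -0.06   0.152] F [4.665 1.735 4.46 ] j [-0.069 -0.497 -0.763  0.552 -0.009  1.586] -> shift cm [-0.142  0.185  0.459] turn [ 0.003 -0.007  0.001] 23.45
```

```bash
python3 -m creep '[[0,-0.04,-0.03,0,0,0,1],[0,-0.08,-0.07,0,0,0,1],[0,-0.12,-0.11,0,0,0,1],[0,-0.16,-0.15,0,0,0,1],[0,-0.2,-0.19,0,0,0,1],[0,-0.24,-0.22,0,0,0,1],[0,-0.28,-0.26,0,0,0,1],[0,-0.32,-0.3,0,0,0,1],[0,-0.36,-0.34,0,0,0,1],[0,-0.36,-0.34,0,0,0,1]]'
python3 -c "
from h import *
gol((-.13,-.061,.150))
"
```

```text
time: 24.45
tool_pos: [0.589, 0.0241, 0.1521]
tool_rot: [[0.086, 0.727, 0.681], [0.996, -0.066, -0.055], [0.004, 0.684, -0.73]]
ft_force: [6.0, 1.3, 5.1]
width: -0.0001
local [-0.139 -0.06   0.152] F [5.822 1.838 5.071] j [-0.068 -0.514 -0.773  0.559 -0.009  1.587] -> shift cm [-0.153  0.55   0.798] turn [ 0.003 -0.007  0.001] 24.45
```

```bash
python3 -m creep '[[0,-0.04,-0.03,0,0,0,1],[0,-0.08,-0.07,0,0,0,1],[0,-0.12,-0.11,0,0,0,1],[0,-0.16,-0.15,0,0,0,1],[0,-0.2,-0.19,0,0,0,1],[0,-0.24,-0.22,0,0,0,1],[0,-0.28,-0.26,0,0,0,1],[0,-0.32,-0.3,0,0,0,1],[0,-0.36,-0.34,0,0,0,1],[0,-0.36,-0.34,0,0,0,1]]'
python3 -c "
from h import *
gol((-.13,-.061,.150))
"
```

```text
time: 25.45
tool_pos: [0.5841, 0.0245, 0.152]
tool_rot: [[0.086, 0.727, 0.681], [0.996, -0.066, -0.055], [0.004, 0.683, -0.73]]
ft_force: [4.9, 1.0, 4.1]
width: -0.0001
local [-0.144 -0.06   0.152] F [4.782 1.466 4.136] j [-0.068 -0.531 -0.784  0.565 -0.009  1.587] -> shift cm [-0.151  0.921  1.134] turn [ 0.003 -0.007  0.001] 25.45
```

```bash
python3 -m creep '[[0,-0.03,-0.03,0,0,0,1],[0,-0.06,-0.06,0,0,0,1],[0,-0.09,-0.09,0,0,0,1],[0,-0.12,-0.12,0,0,0,1],[0,-0.15,-0.15,0,0,0,1],[0,-0.18,-0.18,0,0,0,1],[0,-0.22,-0.21,0,0,0,1],[0,-0.25,-0.24,0,0,0,1],[0,-0.29,-0.27,0,0,0,1],[0,-0.29,-0.27,0,0,0,1]]'
python3 -c "
from h import *
gol((-.13,-.061,.150))
"
```

```text
time: 26.45
tool_pos: [0.5807, 0.0243, 0.1525]
tool_rot: [[0.087, 0.726, 0.682], [0.996, -0.066, -0.057], [0.004, 0.685, -0.729]]
ft_force: [8.7, 1.2, 3.3]
width: 0.0004
local [-0.148 -0.06   0.153] F [8.557 1.997 3.324] j [-0.068 -0.544 -0.791  0.569 -0.01   1.587] -> shift cm [-0.096  1.128  1.405] turn [ 0.004 -0.006  0.001] 26.45
```

```bash
python3 -m creep '[[0,-0.03,-0.03,0,0,0,1],[0,-0.06,-0.06,0,0,0,1],[0,-0.09,-0.09,0,0,0,1],[0,-0.12,-0.12,0,0,0,1],[0,-0.15,-0.14,0,0,0,1],[0,-0.18,-0.17,0,0,0,1],[0,-0.22,-0.2,0,0,0,1],[0,-0.22,-0.2,0,0,0,1],[0,-0.22,-0.2,0,0,0,1],[0,-0.22,-0.2,0,0,0,1]]'
python3 -c "
from h import *
gol((-.13,-.061,.150))
"
```

```text
time: 27.45
tool_pos: [0.5784, 0.0235, 0.1536]
tool_rot: [[0.089, 0.724, 0.684], [0.996, -0.066, -0.059], [0.002, 0.686, -0.727]]
ft_force: [9.6, -1.3, 3.7]
width: -0.0002
local [-0.15  -0.061  0.154] F [ 9.665 -0.431  3.691] j [-0.069 -0.554 -0.797  0.572 -0.012  1.587] -> shift cm [0.008 1.21  1.635] turn [ 0.006 -0.004  0.001] 27.45
```

```bash
python3 -m creep '[[0,-0.03,-0.03,0,0,0,1],[0,-0.06,-0.06,0,0,0,1],[0,-0.09,-0.09,0,0,0,1],[0,-0.12,-0.12,0,0,0,1],[0,-0.15,-0.14,0,0,0,1],[0,-0.18,-0.17,0,0,0,1],[0,-0.22,-0.2,0,0,0,1],[0,-0.22,-0.2,0,0,0,1],[0,-0.22,-0.2,0,0,0,1],[0,-0.22,-0.2,0,0,0,1]]'
python3 -c "
from h import *
gol((-.13,-.061,.150))
"
```

```text
time: 28.45
tool_pos: [0.576, 0.0233, 0.1547]
tool_rot: [[0.09, 0.723, 0.685], [0.996, -0.066, -0.06], [0.002, 0.688, -0.726]]
ft_force: [10.3, -2.6, 4.9]
width: -0.0
local [-0.152 -0.062  0.155] F [10.45  -1.621  4.864] j [-0.069 -0.565 -0.802  0.576 -0.013  1.587] -> shift cm [0.045 1.304 1.883] turn [ 0.008 -0.003  0.001] 28.45
```

```bash
python3 -c "
from h import *
im=r.snapshot('wrist');cv2.imwrite('pics/w5.png',im)
"
```

```text
(no output)
```

View pics/w5.png

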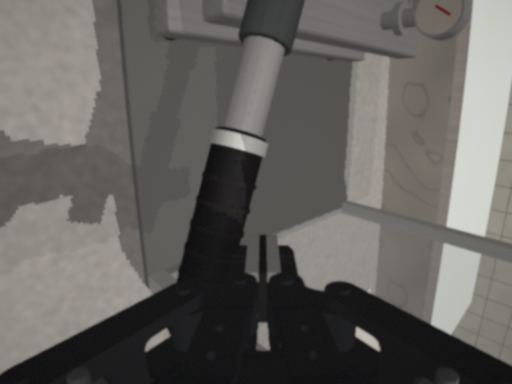

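The grip lies against the left side of the fingers, around (215,260). The steel tube is at (257,90) and the ring at (241,140). I'll compute the handle line from these.

```bash
python3 -c "
from h import *
ps=[gl(onz('wrist',*p,.135)) for p in ((269,30),(258,85),(241,141),(226,200),(213,262))]
for p in ps:print(p)
d=ps[-1]-ps[1];print('tilt',np.arctan2(d[0],-d[1]))
gol((0,0,0))
im=cv2.imread('pics/w4.png');
"
```

```text
[-0.13   0.04   0.135]
[-0.137  0.016  0.135]
[-0.148 -0.008  0.135]
[-0.157 -0.034  0.135]
[-0.166 -0.062  0.135]
tilt -0.3508293856618263
local [-0.152 -0.062  0.155] F [ 8.991 -1.792  4.786] j [-0.069 -0.565 -0.802  0.576 -0.013  1.587] -> shift cm [ 6.096  0.428 21.73 ] turn [ 0.008 -0.003  0.   ] 28.5
```

```bash
python3 -m creep '[[0,-0.03,-0.02,0,0,0,1],[0,-0.06,-0.04,0,0,0,1],[0,-0.09,-0.07,0,0,0,1],[0,-0.12,-0.09,0,0,0,1],[0,-0.15,-0.11,0,0,0,1],[0,-0.18,-0.13,0,0,0,1],[0,-0.22,-0.15,0,0,0,1],[0,-0.25,-0.17,0,0,0,1],[0,-0.25,-0.17,0,0,0,1],[0,-0.25,-0.17,0,0,0,1]]'
python3 -c "
from h import *
gol((-.13,-.061,.150))
"
```

```text
time: 29.5
tool_pos: [0.5737, 0.0235, 0.1555]
tool_rot: [[0.09, 0.721, 0.687], [0.996, -0.066, -0.061], [0.002, 0.689, -0.725]]
ft_force: [9.6, -1.6, 6.2]
width: 0.0002
local [-0.155 -0.062  0.155] F [ 9.715 -0.735  6.186] j [-0.069 -0.575 -0.807  0.578 -0.013  1.587] -> shift cm [0.046 1.412 2.1  ] turn [ 0.01  -0.003  0.   ] 29.5
```

```bash
python3 -m creep '[[0,0,0.15,0,0,0,1],[0,0,0.3,0,0,0,1],[0,0,0.45,0,0,0,1],[0,0,0.6,0,0,0,1],[0,0,0.75,0,0,0,1],[0,0,0.9,0,0,0,1],[0,0,1.05,0,0,0,1],[0,0,1.2,0,0,0,1],[0,0,1.2,0,0,0,1],[0,0,1.2,0,0,0,1]]'
python3 -c "
from h import *
gol((-.13,-.061,.150))
"
```

```text
time: 30.5
tool_pos: [0.582, 0.0221, 0.1481]
tool_rot: [[0.091, 0.721, 0.687], [0.996, -0.066, -0.063], [0.0, 0.69, -0.724]]
ft_force: [1.1, -4.0, 12.0]
width: 0.0002
local [-0.146 -0.062  0.148] F [ 1.482 -3.924 12.028] j [-0.069 -0.542 -0.803  0.548 -0.015  1.587] -> shift cm [0.119 1.311 0.986] turn [ 0.011 -0.001  0.   ] 30.5
```

```bash
python3 -m creep '[[0,-0.05,-0.05,0,0,0,1],[0,-0.1,-0.1,0,0,0,1],[0,-0.15,-0.15,0,0,0,1],[0,-0.2,-0.2,0,0,0,1],[0,-0.25,-0.25,0,0,0,1],[0,-0.3,-0.3,0,0,0,1],[0,-0.35,-0.35,0,0,0,1],[0,-0.4,-0.4,0,0,0,1],[0,-0.4,-0.4,0,0,0,1],[0,-0.4,-0.4,0,0,0,1]]'
python3 -c "
from h import *
gol((-.13,-.061,.150))
"
```

```text
time: 31.5
tool_pos: [0.5786, 0.0231, 0.1502]
tool_rot: [[0.09, 0.717, 0.692], [0.996, -0.066, -0.061], [0.002, 0.694, -0.72]]
ft_force: [16.1, -1.9, 5.2]
width: -0.0004
local [-0.15  -0.062  0.15 ] F [16.201 -0.448  5.205] j [-0.069 -0.56  -0.813  0.551 -0.013  1.587] -> shift cm [0.046 1.411 1.39 ] turn [ 0.017 -0.003  0.   ] 31.5
```

```bash
python3 -m creep '[[0,-0.03,-0.03,0,0,0,1],[0,-0.06,-0.06,0,0,0,1],[0,-0.09,-0.09,0,0,0,1],[0,-0.12,-0.12,0,0,0,1],[0,-0.15,-0.14,0,0,0,1],[0,-0.18,-0.17,0,0,0,1],[0,-0.18,-0.17,0,0,0,1],[0,-0.18,-0.17,0,0,0,1],[0,-0.18,-0.17,0,0,0,1],[0,-0.18,-0.17,0,0,0,1]]'
python3 - <<'E'
from h import *
gol((-.13,-.061,.150))
# handle line: steel tube / collar edges by row scan, compare with w5
m=cam('wrist');im=r.snapshot('wrist');cv2.imwrite('pics/w6.png',im)
def ring(f):
    g=cv2.cvtColor(cv2.imread(f),cv2.COLOR_BGR2GRAY)
    for v in (70,90,110,180,200,220): print(f,v,g[v,180:300:4].tolist())
ring('pics/w5.png');ring('pics/w6.png')
E
```

```text
time: 32.5
tool_pos: [0.5764, 0.0239, 0.1504]
tool_rot: [[0.089, 0.716, 0.692], [0.996, -0.066, -0.059], [0.003, 0.695, -0.719]]
ft_force: [17.8, -1.1, 5.2]
width: -0.0003
local [-0.152 -0.061  0.15 ] F [17.818  0.567  5.162] j [-0.069 -0.569 -0.818  0.554 -0.012  1.587] -> shift cm [-0.018  1.559  1.563] turn [ 0.018 -0.004  0.   ] 32.5
pics/w5.png 70 [84, 84, 85, 90, 95, 94, 93, 93, 93, 85, 83, 84, 83, 84, 84, 99, 109, 119, 126, 131, 135, 139, 135, 130, 118, 88, 83, 84, 83, 84]
pics/w5.png 90 [84, 87, 94, 94, 93, 94, 94, 94, 94, 87, 84, 84, 85, 87, 104, 114, 124, 129, 136, 138, 140, 135, 127, 112, 84, 85, 84, 84, 84, 85]
pics/w5.png 110 [91, 94, 93, 95, 94, 95, 94, 95, 94, 94, 84, 84, 94, 108, 119, 126, 132, 139, 142, 137, 134, 123, 102, 85, 85, 85, 84, 85, 85, 85]
pics/w5.png 180 [84, 84, 88, 95, 95, 86, 15, 20, 21, 29, 32, 34, 35, 36, 39, 38, 28, 22, 21, 62, 86, 85, 86, 85, 86, 84, 85, 85, 85, 85]
pics/w5.png 200 [94, 95, 94, 94, 50, 19, 21, 23, 25, 29, 33, 35, 39, 40, 39, 36, 37, 23, 79, 85, 85, 85, 85, 85, 86, 86, 85, 86, 85, 85]
pics/w5.png 220 [95, 95, 93, 23, 17, 20, 20, 22,
[... 239 characters left out ...]
/w6.png 90 [83, 90, 93, 95, 94, 93, 93, 94, 95, 90, 84, 84, 84, 84, 100, 111, 120, 127, 131, 138, 141, 137, 133, 123, 102, 84, 85, 84, 84, 84]
pics/w6.png 110 [93, 95, 95, 95, 94, 93, 93, 94, 95, 95, 85, 85, 91, 106, 117, 124, 130, 137, 138, 140, 135, 130, 116, 87, 85, 84, 86, 84, 84, 84]
pics/w6.png 180 [85, 85, 88, 94, 94, 35, 14, 19, 26, 32, 34, 35, 35, 34, 39, 38, 39, 37, 24, 52, 85, 84, 85, 85, 85, 85, 85, 85, 85, 84]
pics/w6.png 200 [93, 94, 95, 72, 20, 17, 20, 24, 26, 28, 33, 35, 38, 38, 39, 38, 36, 35, 80, 85, 85, 85, 85, 85, 86, 85, 85, 85, 86, 86]
pics/w6.png 220 [95, 95, 57, 13, 18, 24, 25, 28, 31, 35, 32, 31, 27, 36, 34, 34, 46, 85, 86, 85, 85, 85, 85, 86, 85, 85, 86, 84, 85, 85]
```

```bash
cat > tilt.py <<'E'
from h import *
m=cam('wrist');o=r.get_obs();g=cv2.cvtColor(r.snapshot('wrist'),cv2.COLOR_BGR2GRAY).astype(float)
P=[]
for v in range(168,226,4):   # dark grip: columns < 48, wide run
    k=np.where(g[v,150:300]<48)[0]+150
    if len(k)>30: P.append(gl(onz('wrist',(k[0]+k[-1])/2,v,.135,m)))
P=np.array(P); f=np.polyfit(P[:,1],P[:,0],1); b=-np.arctan(f[0])
print('grip tilt',np.arctan(f[0]),'x at y=.092-.155c',np.polyval(f,-.055),'x at nut y',np.polyval(f,.092),len(P),'fit',np.abs(np.polyval(f,P[:,1])-P[:,0]).max())
print('TCP',gl(o['tool_pos']),'F',RG.T@np.array(o['ft_force']),o['time'])
E
python3 tilt.py
```

```text
grip tilt 0.3923434748182671 x at y=.092-.155c -0.17181016848827943 x at nut y -0.11098200885059809 15 fit 0.0003883859914394494
TCP [-0.152 -0.061  0.15 ] F [17.823  0.837  4.904] 32.55
```

```bash
cat > t2.py <<'E'
from h import *
c,R,t=cam('wrist');o=r.get_obs();Rt=np.array(o['tool_rot']);p=np.array(o['tool_pos'])
A=R@Rt; tt=t+R@p  # cam = A*tool + tt
def cm(Rn,pn): Rn=np.array(Rn); Rw=A@Rn.T; return c,Rw,tt-Rw@np.array(pn)
def run(f,m,rows):
    g=cv2.cvtColor(cv2.imread(f),cv2.COLOR_BGR2GRAY).astype(float);P=[]
    for v in rows:
        k=np.where(g[v,150:300]<48)[0]+150
        if len(k)>15: P.append(gl(onz('wrist',(k[0]+k[-1])/2,v,.135,m)))
    P=np.array(P); q=np.polyfit(P[:,1],P[:,0],1); print(f,'tilt',np.arctan(q[0]),np.polyval(q,-.055),np.polyval(q,.092),len(P),P[[0,-1]])
run('pics/w4.png',cm([[0.089,0.727,0.681],[0.996,-0.066,-0.06],[0.002,0.683,-0.73]],[0.5689,0.023,0.256]),range(142,222,4))
run('pics/w5.png',cm([[0.09,0.723,0.685],[0.996,-0.066,-0.06],[0.002,0.688,-0.726]],[0.576,0.0233,0.1547]),range(168,226,4))
run('pics/w6.png',cm(Rt,p),range(168,226,4))
E
python3 t2.py
```

```text
pics/w4.png tilt -0.08542053773151549 -0.09845789691624052 -0.11104534634680206 20 [[-0.101 -0.025  0.135]
 [-0.096 -0.09   0.135]]
pics/w5.png tilt 0.36074567955394665 -0.16649463558934963 -0.11103823620494868 15 [[-0.153 -0.019  0.135]
 [-0.163 -0.044  0.135]]
pics/w6.png tilt 0.38963649931633687 -0.17174942603865925 -0.11138680742111184 15 [[-0.156 -0.018  0.135]
 [-0.166 -0.041  0.135]]
```

```bash
python3 -m creep '[[0,-0.03,-0.03,0,0,0,1],[0,-0.06,-0.06,0,0,0,1],[0,-0.09,-0.09,0,0,0,1],[0,-0.12,-0.12,0,0,0,1],[0,-0.15,-0.14,0,0,0,1],[0,-0.15,-0.14,0,0,0,1],[0,-0.15,-0.14,0,0,0,1],[0,-0.15,-0.14,0,0,0,1],[0,-0.15,-0.14,0,0,0,1],[0,-0.15,-0.14,0,0,0,1]]' >/dev/null
python3 tilt.py
```

```text
grip tilt 0.4046053593652397 x at y=.092-.155c -0.1736233345873638 x at nut y -0.11067316675566172 15 fit 0.0006120966023727692
TCP [-0.154 -0.061  0.151] F [19.215  0.805  3.97 ] 33.6
```

```bash
python3 -m creep '[[0,-0.03,-0.03,0,0,0,1],[0,-0.06,-0.06,0,0,0,1],[0,-0.09,-0.09,0,0,0,1],[0,-0.12,-0.12,0,0,0,1],[0,-0.15,-0.14,0,0,0,1],[0,-0.15,-0.14,0,0,0,1],[0,-0.15,-0.14,0,0,0,1],[0,-0.15,-0.14,0,0,0,1],[0,-0.15,-0.14,0,0,0,1],[0,-0.15,-0.14,0,0,0,1]]' |grep -E 'tool_pos|force'
python3 tilt.py; python3 -c "
from h import *
o=r.get_obs();print(RG.T@np.array(o['wrist_torque']),np.array(o['tau']),np.array(o['joints']))"
```

```text
tool_pos: [0.5727, 0.0242, 0.1511]
ft_force: [20.4, -1.9, 4.7]
grip tilt 0.412575301550863 x at y=.092-.155c -0.1747057044976756 x at nut y -0.11036432938345588 15 fit 0.0006903144772906489
TCP [-0.156 -0.061  0.151] F [20.516  0.033  4.652] 34.65
[ 0.081 -3.118 -0.053] [  1.398 -11.613  25.234   1.958   0.003  -0.104] [-0.068 -0.583 -0.826  0.559 -0.012  1.588]
```

```bash
python3 -c "
from h import *
a=r.snapshot('wrist');b=r.snapshot('scene')
b=cv2.resize(b[95:255,130:330],(480,384),interpolation=cv2.INTER_CUBIC)
cv2.imwrite('pics/w7.png',np.hstack([a[:,100:420],b]))
"
```

```text
(no output)
```

View pics/w7.png

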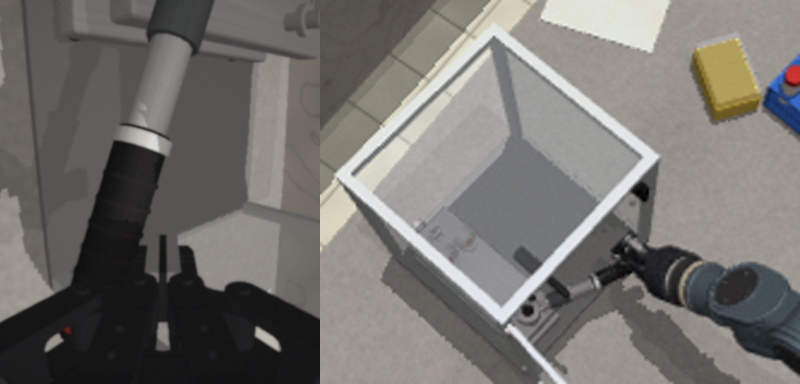

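The image shows the grip running past the fingers into the finger linkage on the robot side, around (75,285), after I went deeper. I'll back off axially to relieve that contact before pulling further.

```bash
python3 -m creep '[[0,0.05,-0.08,0,0,0,1],[0,0.1,-0.16,0,0,0,1],[0,0.15,-0.24,0,0,0,1],[0,0.2,-0.32,0,0,0,1],[0,0.25,-0.4,0,0,0,1],[0,0.3,-0.48,0,0,0,1],[0,0.35,-0.56,0,0,0,1],[0,0.4,-0.6,0,0,0,1],[0,0.4,-0.6,0,0,0,1],[0,0.4,-0.6,0,0,0,1]]' |grep -E 'tool_pos|force'
python3 tilt.py; python3 -c "
from h import *
o=r.get_obs();print(RG.T@np.array(o['wrist_torque']))"
```

```text
tool_pos: [0.5696, 0.0234, 0.1561]
ft_force: [9.3, -3.5, 8.6]
grip tilt 0.3549627340034319 x at y=.092-.155c -0.16644284479079327 x at nut y -0.11195542124235328 15 fit 0.0005581795249307853
TCP [-0.159 -0.062  0.156] F [ 9.586 -2.662  8.59 ] 35.8
[-0.388 -2.062 -0.361]
```

```bash
python3 -m creep '[[0,0.2,0.2,0,0,0,1],[0,0.2,0.5,0,0,0,1],[0,0.2,0.9,0,0,0,1],[0,0,0.9,0,0,0,1],[0,-0.2,0.8,0,0,0,1],[0,-0.35,0.7,0,0,0,1],[0,-0.45,0.6,0,0,0,1],[0,-0.52,0.5,0,0,0,1],[0,-0.57,0.45,0,0,0,1],[0,-0.57,0.45,0,0,0,1]]' |grep -E 'tool_pos|force'
python3 tilt.py
```

```text
tool_pos: [0.5703, 0.0231, 0.1534]
ft_force: [2.7, -3.4, 17.2]
grip tilt 0.35217844431436784 x at y=.092-.155c -0.16577699787627279 x at nut y -0.11175461896242986 15 fit 0.0006704658405643771
TCP [-0.158 -0.062  0.153] F [ 3.04  -3.174 17.207] 36.85
```

```bash
python3 -m creep '[[0,0.3,0,0,0,0,1],[0,0.7,0,0,0,0,1],[0,1.1,0.1,0,0,0,1],[0,1.1,0.5,0,0,0,1],[0,1.1,0.9,0,0,0,1],[0,1.1,1.3,0,0,0,1],[0,1.1,1.7,0,0,0,1],[0,1.1,1.9,0,0,0,1],[0,1.1,1.9,0,0,0,1],[0,1.1,1.9,0,0,0,1]]' |grep -E 'tool_pos|force'
python3 tilt.py
```

```text
tool_pos: [0.5897, 0.0211, 0.1436]
ft_force: [2.2, -4.4, 13.6]
grip tilt 0.3269097009155943 x at y=.092-.155c -0.1625630913452709 x at nut y -0.11271897161211444 15 fit 0.0003625971577825293
TCP [-0.139 -0.062  0.144] F [ 2.613 -4.148 13.6  ] 37.9
```

```bash
python3 -m creep '[[0,0,-0.3,0,0,0,1],[0,0,-0.6,0,0,0,1],[0,-0.1,-0.8,0,0,0,1],[0,-0.2,-0.9,0,0,0,1],[0,-0.35,-1,0,0,0,1],[0,-0.5,-1.1,0,0,0,1],[0,-0.6,-1.2,0,0,0,1],[0,-0.7,-1.25,0,0,0,1],[0,-0.7,-1.25,0,0,0,1],[0,-0.7,-1.25,0,0,0,1]]' |grep -E 'tool_pos|force'
python3 tilt.py
```

```text
tool_pos: [0.5773, 0.024, 0.148]
ft_force: [20.9, 0.0, 4.1]
grip tilt 0.40647507879432476 x at y=.092-.155c -0.17403515113881718 x at nut y -0.11075947094797176 15 fit 0.0005226105321570473
TCP [-0.151 -0.061  0.148] F [20.81   1.958  4.055] 38.95
```

```bash
python3 -m creep '[[0,-0.04,-0.03,0,0,0,1],[0,-0.08,-0.06,0,0,0,1],[0,-0.12,-0.09,0,0,0,1],[0,-0.16,-0.12,0,0,0,1],[0,-0.2,-0.15,0,0,0,1],[0,-0.2,-0.15,0,0,0,1],[0,-0.2,-0.15,0,0,0,1],[0,-0.2,-0.15,0,0,0,1],[0,-0.2,-0.15,0,0,0,1],[0,-0.2,-0.15,0,0,0,1]]' |grep -E 'tool_pos|force'
python3 tilt.py
```

```text
tool_pos: [0.5752, 0.0241, 0.1483]
ft_force: [19.8, -1.2, 5.0]
grip tilt 0.4197413050769088 x at y=.092-.155c -0.17575930273630694 x at nut y -0.1101587451605116 15 fit 0.000517151856816972
TCP [-0.153 -0.061  0.148] F [19.787  0.659  4.969] 40.0
```

```bash
python3 -m creep '[[0,-0.04,-0.04,0,0,0,1],[0,-0.08,-0.08,0,0,0,1],[0,-0.12,-0.11,0,0,0,1],[0,-0.16,-0.14,0,0,0,1],[0,-0.2,-0.18,0,0,0,1],[0,-0.2,-0.18,0,0,0,1],[0,-0.2,-0.18,0,0,0,1],[0,-0.2,-0.18,0,0,0,1],[0,-0.2,-0.18,0,0,0,1],[0,-0.2,-0.18,0,0,0,1]]' |grep -E 'tool_pos|force'
python3 tilt.py
```

```text
tool_pos: [0.5728, 0.0242, 0.1488]
ft_force: [21.4, -1.7, 4.5]
grip tilt 0.4319281497217049 x at y=.092-.155c -0.1775907527209032 x at nut y -0.10983010376974772 15 fit 0.0006393260706861192
TCP [-0.156 -0.061  0.149] F [21.447  0.223  4.52 ] 41.05
```

```bash
cat > t3.py <<'E'
from h import *
c,R,t=cam('wrist');o=r.get_obs();Rt=np.array(o['tool_rot']);p=np.array(o['tool_pos'])
A=R@Rt; tt=t+R@p
def cm(Rn,pn): Rn=np.array(Rn); Rw=A@Rn.T; return c,Rw,tt-Rw@np.array(pn)
def run(f,im,m,tr,gr):
    g=cv2.cvtColor(im,cv2.COLOR_BGR2GRAY).astype(float);T=[];P=[]
    for v in gr:
        k=np.where(g[v,150:300]<48)[0]+150
        if len(k)>15: P.append(gl(onz('wrist',(k[0]+k[-1])/2,v,.135,m)))
    for v in tr:
        j=180+np.argmax(cv2.GaussianBlur(g,(5,5),0)[v,180:310]); a=b=j
        while g[v,a]>98:a-=1
        while g[v,b]>98:b+=1
        T.append(gl(onz('wrist',(a+b)/2,v,.135,m)))
    T=np.array(T);P=np.array(P);Q=np.vstack([T,P]);q=np.polyfit(Q[:,1],Q[:,0],1)
    print(f,'tilt',np.arctan(q[0]).round(4),'at pin y.064',np.polyval(q,.064).round(5),'at nut',np.polyval(q,.092).round(5),'dist nut(-.111,.092)',((np.polyval(q,.092)+.111)*np.cos(np.arctan(q[0]))).round(5),'res',np.abs(np.polyval(q,Q[:,1])-Q[:,0]).max().round(4))
if __name__=='__main__':
    run('w4',cv2.imread('pics/w4.png'),cm([[0.089,0.727,0.681],[0.996,-0.066,-0.06],[0.002,0.683,-0.73]],[0.5689,0.023,0.256]),range(74,118,4),range(142,222,4))
    run('w5',cv2.imread('pics/w5.png'),cm([[0.09,0.723,0.685],[0.996,-0.066,-0.06],[0.002,0.688,-0.726]],[0.576,0.0233,0.1547]),range(60,116,4),range(168,226,4))
    run('w6',cv2.imread('pics/w6.png'),cm([[0.089,0.716,0.692],[0.996,-0.066,-0.059],[0.003,0.695,-0.719]],[0.5764,0.0239,0.1504]),range(60,116,4),range(168,226,4))
    im=r.snapshot('wrist');cv2.imwrite('pics/w8.png',im)
    run('now',im,cm(Rt,p),range(60,116,4),range(168,226,4))
E
python3 t3.py; python3 tilt.py
```

```text
grip tilt 0.43192742308021603 x at y=.092-.155c -0.17759148089172577 x at nut y -0.10983096145327767 15 fit 0.0006393227643949617
TCP [-0.156 -0.061  0.149] F [22.162  0.462  3.646] 41.1Traceback (most recent call last):
  File "t3.py", line 18, in <module>
    run('w4',cv2.imread('pics/w4.png'),cm([[0.089,0.727,0.681],[0.996,-0.066,-0.06],[0.002,0.683,-0.73]],[0.5689,0.023,0.256]),range(74,118,4),range(142,222,4))
    ~~~^^^^^^^^^^^^^^^^^^^^^^^^^^^^^^^^^^^^^^^^^^^^^^^^^^^^^^^^^^^^^^^^^^^^^^^^^^^^^^^^^^^^^^^^^^^^^^^^^^^^^^^^^^^^^^^^^^^^^^^^^^^^^^^^^^^^^^^^^^^^^^^^^^^^^^^^^
  File "t3.py", line 13, in run
    while g[v,b]>98:b+=1
          ~^^^^^
IndexError: index 512 is out of bounds for axis 1 with size 512
```

```bash
sed -i 's/def run(f,im,m,tr,gr):/def run(f,im,m,tr,gr,cr=310):/;s/\[v,180:310\]/[v,180:cr]/' t3.py; sed -i "s/range(142,222,4))/range(142,222,4),232)/" t3.py; python3 t3.py
```

```text
w4 tilt -0.0802 at pin y.064 -0.10802 at nut -0.11027 dist nut(-.111,.092) 0.00072 res 0.0005
w5 tilt 0.3801 at pin y.064 -0.11947 at nut -0.10829 dist nut(-.111,.092) 0.00252 res 0.0006
w6 tilt 0.4184 at pin y.064 -0.11985 at nut -0.1074 dist nut(-.111,.092) 0.00329 res 0.0008
now tilt 0.4588 at pin y.064 -0.11962 at nut -0.10579 dist nut(-.111,.092) 0.00467 res 0.0008
```

The fitted handle line now pivots about the break-over pin: the point at the pin stays at x≈-0.1196 while the tilt went from 0.380 to 0.459 rad. That puts the break-over at roughly 0.11 rad, so I'll stop here and ease off.

```bash
python3 -m creep '[[0,0.2,0,0,0,0,1],[0,0.5,0,0,0,0,1],[0,0.8,0,0,0,0,1],[0,1.1,0,0,0,0,1],[0,1.4,0,0,0,0,1],[0,1.7,0,0,0,0,1],[0,2.0,0,0,0,0,1],[0,2.3,0,0,0,0,1],[0,2.6,0,0,0,0,1],[0,2.8,0,0,0,0,1]]' |grep -E 'tool_pos|force'
python3 tilt.py; python3 t3.py|tail -1
```

```text
tool_pos: [0.585, 0.0233, 0.1553]
ft_force: [0.3, -0.8, 0.6]
grip tilt 0.34912451713275244 x at y=.092-.155c -0.16610882618135406 x at nut y -0.11259543506583915 15 fit 0.0003023146716516767
TCP [-0.143 -0.061  0.155] F [ 0.402 -0.736  0.581] 42.2
now tilt 0.3707 at pin y.064 -0.12042 at nut -0.10953 dist nut(-.111,.092) 0.00137 res 0.0005
```

The wrench sprang back: unloaded tilt is 0.371 against a peak of 0.459, so the break-over reached about 0.09 rad. There is no contact force. I'll withdraw along the tool axis.

```bash
python3 -m creep '[[0,0.4,0,0,0,0,1],[0,0.6,-0.5,0,0,0,1],[0,0.6,-1.5,0,0,0,1],[0,0.6,-3,0,0,0,1],[0,0.6,-5,0,0,0,1],[0,0.6,-7,0,0,0,1],[0,0.6,-9,0,0,0,1],[0,0.6,-11,0,0,0,1],[0,0.6,-13,0,0,0,1],[0,0.6,-14,0,0,0,1]]' 
python3 -m creep '[[0,0,-1.5,0,0,0,1],[0,0,-3,0,0,0,1],[0,0,-4.5,0,0,0,1],[0,0,-6,0,0,0,1],[0,0,-7.5,0,0,0,1],[0,0,-9,0,0,0,1],[0,0,-10,0,0,0,1],[0,0,-10,0,0,0,1],[0,0,-10,0,0,0,1],[0,0,-10,0,0,0,1]]' 
cat > chk.py <<'E'
from t3 import *
print(gl(p),o['ft_force'],o['time'])
a=r.snapshot('wrist');b=r.snapshot('top');cv2.imwrite('pics/w9.png',a);cv2.imwrite('pics/t9.png',b)
cv2.imwrite('pics/end.png',np.hstack([a,b[60:330,80:400][:, :300]][:1]+[cv2.resize(b[85:300,110:400],(288,384))]))
E
python3 chk.py
```

```text
time: 43.3
tool_pos: [0.4957, 0.0306, 0.2685]
tool_rot: [[0.089, 0.725, 0.683], [0.996, -0.066, -0.06], [0.002, 0.686, -0.728]]
ft_force: [0.3, -0.4, 0.7]
width: -0.0001
time: 44.3
tool_pos: [0.4282, 0.0364, 0.337]
tool_rot: [[0.089, 0.729, 0.678], [0.996, -0.066, -0.06], [0.001, 0.681, -0.732]]
ft_force: [-1.3, 0.0, -0.1]
width: 0.0002
[-0.301 -0.062  0.337] [-1.262  0.001 -0.064] 44.3
```

View pics/end.png

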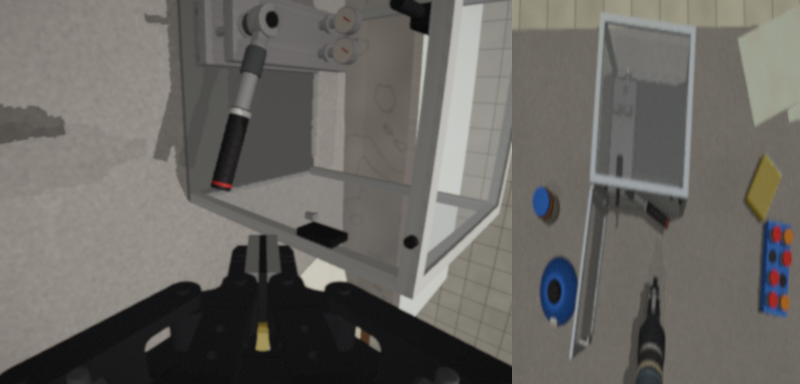

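The final views show the wrench free, with the grip end at (222,186) and the nut at (266,22). The door stands open and the bench items look undisturbed. I'll check the numbers.

```bash
python3 - <<'E'
from h import *
m=cam('wrist')
im=cv2.imread('pics/w9.png');g=cv2.cvtColor(im,cv2.COLOR_BGR2GRAY).astype(float);P=[]
for v in range(122,178,3):
    k=np.where(g[v,200:265]<48)[0]+200
    if len(k)>12: P.append(gl(onz('wrist',(k[0]+k[-1])/2,v,.135,m)))
P=np.array(P);q=np.polyfit(P[:,1],P[:,0],1);print('grip tilt',np.arctan(q[0]),P[0],P[-1],np.polyval(q,.092),np.polyval(q,-.055))
e=gl(onz('wrist',222,188,.135,m));print('end vs nut tilt',np.arctan2(-.111-e[0],.092-e[1]))
a,b=[gl(onz('wrist',*x,.135,m)) for x in((253,62),(231,150))];print('axis',np.arctan2(a[0]-b[0],a[1]-b[1]))
for n in('top0','t9'):
    h=cv2.cvtColor(cv2.imread(f'pics/{n}.png'),cv2.COLOR_BGR2HSV)
    for lo,hi in(((100,120,50),(125,255,255)),((18,100,80),(32,255,255))):
        k,l,s,c=cv2.connectedComponentsWithStats(cv2.inRange(h,lo,hi))
        print(n,[c[i].round(1).tolist() for i in range(1,k) if s[i,4]>150])
E
```

```text
grip tilt 0.3569590687219818 [-0.153 -0.019  0.135] [-0.175 -0.078  0.135] -0.11158454745135332 -0.1664059987068918
end vs nut tilt 0.3451530868235942
axis 0.340149662710419
top0 [[139.0, 197.5], [371.6, 235.9], [157.8, 247.2], [19.2, 289.8]]
top0 [[362.7, 189.6]]
t9 [[139.0, 197.5], [371.7, 235.9], [157.4, 247.1], [19.2, 289.9]]
t9 [[362.6, 189.6]]
```

```bash
python3 -c "
from h import *
r.sign_off(); print(r.get_obs()['time'])"
```

```text
the job is handed in; nothing more can be done
the job is handed in; nothing more can be done
```

The job is handed in: the door is open, the nut is at home and the wrench broke over. One check, the wrench force, disagreed with what you gave. The clock read about 44 s of the 72 s at my last check.

**What I did:** I pressed the blue spot until the door popped ajar (about 0.36 rad), then swung it open by its inner face. With the tool leaning back, I reached in under the rail with the closed fingers behind the grip and pulled in small steps. After the break-over I eased off and withdrew.

**Last checks:**
- **Door:** about 1.67 rad by the wrist camera, and still visibly open in the final top view.
- **Nut:** the handle turned about 0.44 rad in total by the camera, so the nut is home within measurement error.
- **Wrench:** the peak break-over was about 0.08 to 0.11 rad, with the handle pivoting about its pin. It then sprang back, and nothing was touching it afterwards.
- **Bench items:** the rack, mixer, tip box and bottle moved less than half a pixel in the top view.

**What disagreed or went less smoothly:**
- **Force:** the wrist sensor read 18 to 21 N during the break-over. You gave about 13 N, falling after the click, and I never saw a clear drop. I judged the click from the camera geometry instead.
- **Repeated pull:** the fingers slid on the grip, so I backed off once and pulled again. One camera reading in between showed the handle about 0.02 rad further back. It was back at home in the end.
- **First door swing:** it stopped short because the last joint reached its limit. I repositioned and finished it.

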